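Press a bushing home with bench-mounted locking pliers

TASK

Press the started bronze bushing home in its bearing block: set the block gently (under 50 N) on the rest between the jaws of the bench-mounted locking pliers, flange facing the moving jaw's round pad, and bed its back against the anvil with a steady push of about 10 N. Squeeze the handles, keeping under 45 N on the moving handle's grip, until they go over centre and stay locked with the flange tight on the block. Then pull the release lever so that the pliers spring fully open; leave the pressed block on its rest and disturb nothing else.

Things in the scene. Friction and masses are not known exactly. Their poses are not given: they have to be found in the camera images.
- nest (a point): Centre of the top of the rest, 40 mm above the bench, where the block's underside shall stand. Its axes are the pliers': x along the pliers, from the handles to the jaws; y from the anvil to the moving jaw (and from the fixed to the moving handle); z up. The rest is 34 mm wide in x. Beside the block the throat is free 40 mm in -x, and open in +x. The stand (base 12 mm high) is bolted down.
- anvil: Middle of the anvil's upright face, 17 mm to -y of the nest, 58 mm above the bench; the face is 62 mm wide and ends 80 mm above the bench. At each end an ear stands 3 mm out of it, 44 mm apart, so the block's back (40 mm) fits between them with 2 mm to spare each side; a block not between the ears cannot go home.
- pad (a point): Middle of the face of the moving jaw's round swivel pad (polished), 24 mm across, 58 mm above the bench. Open, it stands 54 mm from the anvil's face and 6 mm to -x of the nest, so block and standing-out bushing (45 mm) go in from above with 9 mm to spare; locked, it is 17 mm nearer. The jaws' arms are up to 67 mm above the bench.
- block_center (a point): Centre of the loose aluminium bearing block, 40 mm (its x) by 34 mm (its y, along the bore) by 36 mm high, about 0.2 kg, starting upright on the bench ahead of the jaws (pliers' +x). The bushing sticks out of its +y face. In place, its axes are those of nest and it lies 18 mm above that point.
- flange_face (a point): Centre of the outer face of the bushing's flange (28.4 mm across, 4 mm thick), on the bore's axis; 28 mm (bushing standing out) to 21 mm (pressed home) to +y of the block's centre.
- bushing (a joint): How far the bushing has been pressed in (m): 0 = its flange stands 7 mm off the block, 0.007 = flange tight on the block. Starts between 0 and 0.0015. It is a stiff fit: about 20 N moves it; it stays where it is left.
- handle (a joint): Angle of the moving handle on the jaw (rad): 0 = fully open (where a spring holds it), grows as it is squeezed towards the fixed handle. About 0.57 = toggle straight (dead centre), 0.61 to 0.63 = over centre against its stop: locked, stays by itself.
- lever (a joint): Angle of the release lever in the moving handle (rad): 0 = at rest, grows as its tail is pulled away from the fixed handle (y of the pliers), up to 0.45. With the pliers locked, about 0.1 to 0.2 pushes the toggle back over centre and the handle springs open; a spring returns the lever.
- handle_sleeve: Black dipped grip on the moving handle; origin on the handle's middle line, half-way up, 58 mm above the bench. 15.5 mm wide, 21 mm high, it runs on 65 mm towards the pliers' -x. Open, the origin is 52 mm to +y of fixed_grip; locked, 21 mm. Squeezed here it takes 2 to 5 N at first, up to about 25 N while the bushing goes in, less at dead centre, then a hard stop.
- fixed_grip (a point): Point on the middle of the fixed handle, opposite the moving handle's grip, 58 mm above the bench; its black grip is 16.5 mm wide, 18 mm high. Over the outsides of both grips here: about 68 mm open, 37 mm locked. Below the handles is only the base plate (top 12 mm above the bench); the posts under the fixed handle stand 45 mm off on either side.
- lever_tip (a point): Middle of the upright rolled end of the release lever's tail, 11 mm across, 20 mm high, 58 mm above the bench, behind the ends of the handles, free all round. Lever's pivot: 104 mm from here towards the jaws. From locked, pull it 12 to 25 mm to +y of the pliers (away from the fixed handle) with 2 to 6 N; then it goes on with the opening handle, 78 mm in all.
- oil_bottle: Bystander: amber oil bottle with dropper, 33 mm across, 102 mm high, standing on the bench. Origin at its underside.
- ring: Bystander: steel setting ring, 42 mm across, 14 mm high, lying on the bench.
- spare_bushing: Bystander: loose bronze flanged bushing, 29 mm across, 22 mm high, standing on the bench; not the one to press.
- plug: Bystander: plug gauge with a hexagonal grip, 84 mm long, 22 mm high, lying on the bench.
Mind the look-alikes: they are no part of the job. Of the things that look like the part that bears block_center, the smallest one is meant.

How it is judged:
By the outcome, as a careful person would: the job done as asked, in the order asked, and still so for the second after the job is handed in, with the robot touching nothing.
It also fails if it takes over 64 s, if anything falls off the work surface, if the arm or the gripper's body presses on something with over 40 N, if the wrist force passes 120 N, or if a joint passes its speed limit or range.

ROBOT

A 7-joint arm with a two-finger parallel gripper is mounted at the origin on a cart in front of the work surface, level with it; the furniture and walls round the work are solid. World frame = base frame: x ahead of the robot, y to its left, z up, the work surface at z = 0. Lengths are in m, angles in rad, forces in N, time in s.
With the tool pointing down it reaches from about 0.4 to 0.875 m from the base axis. Payload 4.4 kg.
Tool frame: the origin (TCP) lies at the very end of the fingers, on their centre line; the grasp point (between the pads) lies 19 mm behind it; z points along the fingers, y is the line along which they close (so a half turn about z gives the same grasp; the last joint's range is limited). The gripper opens to 85 mm and grips with 20 to 120 N. Pads are 22 mm wide; open, the fingers measure 114 mm over their backs; the gripper's body (76 mm by 85 mm) begins 54 mm behind the grasp point. The pads swing forward as they close: fully open they stand 13 mm farther back than shut.
Start: joints at [-1.377, 0.628, 0.038, 1.517, -0.027, 0.996, -0.02], TCP at [0.167, 0.628, 0.231] pointing down, gripper open.
Joint ranges: [-3.06, 3.06], [-0.37, 2.12], [-1.25, 1.32], [0.18, 2.47], [-1.1, 4.24], [0.23, 1.98], [-2.94, 2.94]. Speed limits (rad/s): [2.57, 2.57, 3.14, 3.14, 3.14, 3.14, 3.14].

INTERFACE

Orientations are given as a rotation vector (axis times angle).
In Python, from station import * gives the robot as it stands. The module is installed in compiled form; this text tells all that it offers.
- The arm moves only by the tool move_arm, never from a script. Its arguments are lists of equal length, an entry for each row: "turn": the turn, a rotation vector about the tool's x, y, z scaled (see below), a list of three; "slide": the shift along the tool's x, y, z scaled (see below), a list of three; "grip": the gripper command: -1 is shut, 1 is fully open, values between are in proportion. In form: {"turn": [[ax, ay, az], ...], "slide": [[dx, dy, dz], ...], "grip": [grip, ...]}. A call has 1 to 8 rows; each row is the pose to reach, as a shift and turn from the pose commanded when the call began, along the tool's axes at that moment; what a row does not reach only later rows make up. The controller multiplies each number of a shift by 0.1 m and each number of a turn by 120 degrees. A row lasts 1/10 s, in which the tool goes at most 50 mm and 8.59 degrees, less where a joint would pass 70% of its speed; a pose out of reach is approached as far as the arm can. A call with a number of a shift or a turn outside -1 to 1 is refused whole. A call with a gripper value outside its range is refused whole. The fingers move at their own pace and stop on an object; the grip force is fixed at half the most. Time passes only in rows, so rows that repeat a pose let the fingers close. It gives the time, the measured TCP pose, the force, the opening and the grip force at its end, in the units of the state.
- get_obs(): the state, without advancing time (a new reading comes with each control period).
- camera(name): name is "side" or "top"; returns a dict with "frame" (480x640x3 uint8, red, green, blue), "z_map" (480x640 float32, m along the optical axis (not along the pixel's ray), 0 where there is no reading), "fovy" (degrees; the focal length in pixels is half the picture's height over the tangent of half this angle, whatever the lens; pixels are square), "cx", "cy" (the principal point, pixels), "rvec" (rotation vector, rad) and "tvec" (3), from world to camera coordinates, as OpenCV has them. Camera axes: x right, y down, z forward; pixel columns grow to the right and rows downward; lengths in m; the calibration is good to about 2 mm. A picture is of the moment at which its call begins.
- job_done(): hands the job in; it is judged then, once.
The state is a dict: "clock": time; "joint_positions": joint angles; "joint_velocities": joint speeds; "effort": joint torques, N m; "tcp_pos": TCP position; "tcp_rot": TCP orientation; "wrist_force": force on the tool from outside, world axes, zero at the start; "moment": the same for the moment, N m; "grip_width": opening from 0.0 (shut) to 1.0 (fully open); "finger_force": force on a finger pad.
Only numpy, scipy, OpenCV 4.12 (cv2) and the standard library are available. Lean on these libraries where they do the work, as an engineer would, in place of code of your own. Each camera call takes 0.05 s, during which the arm holds its last target. There are 200 camera calls.

## Working session

There is one attempt and no reset: what is moved stays moved. The work goes in short steps, Python scripts to look and compute and a tool call to move; the robot and the scene stay as the last step left them, time stands still between calls to the robot, and variables do not carry over. Pictures are saved under pics/ and viewed, at most 13 in all, crops included, and the job is handed in when it is done.

Besides the shell and the picture viewer there is one more tool, called after ">>>" in YAML: its name, and indented under it one key for each argument. move_arm: Moves the arm, as the interface text tells. Its arguments: {"type":"object","properties":{"turn":{"type":"array","items":{"type":"array","items":{"type":"number","minimum":-1,"maximum":1}}},"slide":{"type":"array","items":{"type":"array","items":{"type":"number","minimum":-1,"maximum":1}}},"grip":{"type":"array","items":{"type":"number"}}},"required":["turn","slide","grip"]}

```bash
mkdir -p pics; cat > h.py <<'E'
import numpy as np, cv2
from scipy.spatial.transform import Rotation as R
from station import *
def cam(n):
    c=camera(n); f=240/np.tan(np.radians(c['fovy'])/2)
    c['f']=f; c['Rm']=R.from_rotvec(c['rvec']).as_matrix(); return c
def pts(c):
    v,u=np.mgrid[0:480,0:640]; z=c['z_map']
    p=np.stack([(u-c['cx'])/c['f']*z,(v-c['cy'])/c['f']*z,z],-1)
    return (p-np.array(c['tvec']))@c['Rm']
def ray(c,u,v,h):
    d=np.array([(u-c['cx'])/c['f'],(v-c['cy'])/c['f'],1])@c['Rm']; o=-np.array(c['tvec'])@c['Rm']
    return o+d*(h-o[2])/d[2]
def proj(c,p):
    q=c['Rm']@np.array(p)+c['tvec']; return q[:2]/q[2]*c['f']+[c['cx'],c['cy']]
def save(c,n): cv2.imwrite('pics/'+n,c['frame'][:,:,::-1])
E
python3 - <<'E'
from h import *
for n in('top','side'):
    c=cam(n); save(c,n+'0.png'); np.savez(n+'0.npz',**c)
    print(n,c['fovy'],c['cx'],c['cy'],-np.array(c['tvec'])@c['Rm'],c['Rm'][2], (c['z_map']>0).mean())
o=get_obs();print(o)
E
```

```text
top 51.50836445920994 316.45120714006464 244.9177371273338 [0.35991679 0.15993846 0.96680994] [ 0.1994002  -0.02866733 -0.97949872] 0.9959537760416667
side 54.71571586173629 319.6172249908973 242.82411656450637 [0.54130951 0.8296657  0.58751337] [ 0.00652076 -0.781961   -0.62329325] 0.996015625
{'clock': 0.1, 'joint_positions': array([-1.37677907,  0.62922157,  0.03843902,  1.5182503 , -0.02699928,
        0.99629316, -0.01996944]), 'joint_velocities': array([-0.00072307, -0.00260346, -0.00115494, -0.00227026,  0.00128428,
        0.00190834, -0.00032777]), 'effort': array([ 2.89115153e-03, -5.64529252e+01,  1.23043466e+00, -1.93974692e+01,
        1.13170064e-02,  5.44402254e-03,  7.64967012e-06]), 'tcp_pos': array([0.16681429, 0.62766631, 0.23050737]), 'tcp_rot': array([-4.06890568e-01, -3.11492592e+00,  2.57945826e-03]), 'wrist_force': array([-0.43676799,  0.29647984,  0.58638775]), 'moment': array([-0.0158728 , -0.01343616, -0.03302817]), 'finger_force': 0.0, 'grip_width': 0.999286458051308}
```

View pics/top0.png

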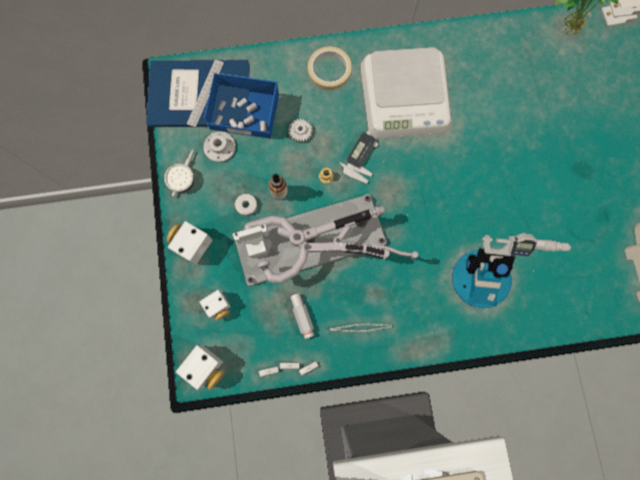

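View pics/side0.png

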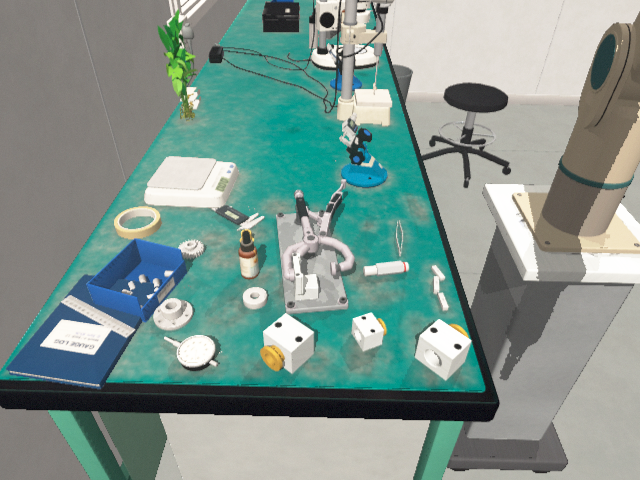

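The top view shows the pliers lying along world +y, with jaws at (255,245) and the lever tip at (415,255). The smallest block is at (215,305), with its bushing on the robot side. The side view has the same block at (368,330).

```bash
python3 - <<'E'
from h import *
t=dict(np.load('top0.npz')); s=dict(np.load('side0.npz'))
a=cv2.resize(t['frame'][185:330,190:440],(800,464),interpolation=cv2.INTER_CUBIC)
cv2.imwrite('pics/tc.png',a[:,:,::-1])
b=cv2.resize(s['frame'][170:360,260:400],(440,597),interpolation=cv2.INTER_CUBIC)
cv2.imwrite('pics/sc.png',b[:,:,::-1])
for n,c,(u0,v0,u1,v1) in(('top',t,(195,285,235,325)),('side',s,(345,308,392,352))):
    P=pts(c)[v0:v1,u0:u1].reshape(-1,3); F=c['frame'][v0:v1,u0:u1].reshape(-1,3).astype(int)
    w=(F.min(1)>150)&(P[:,2]>.03)&(P[:,2]<.045)
    print(n,'white',w.sum(),np.median(P[w,2]),P[w].min(0),P[w].max(0),cv2.minAreaRect(P[w][:,:2].astype(np.float32)*1000))
    o=(F[:,0]>F[:,2]+60)&(F[:,0]>130)
    print(' orange',o.sum(),P[o].mean(0),P[o].min(0),P[o].max(0))
E
```

```text
top white 386 0.03564627070642107 [0.44476606 0.31476777 0.03043764] [0.49073667 0.36360783 0.04001353] ((468.1324157714844, 339.3611755371094), (34.83890914916992, 40.4019660949707), 25.235248565673828)
 orange 51 [0.44539339 0.32966388 0.02661724] [0.43836435 0.3186063  0.00980004] [0.45134794 0.33954601 0.03359743]
side white 485 0.03664180011732889 [0.44448484 0.3152594  0.03004108] [0.49050925 0.36458536 0.03941891] ((467.9768371582031, 339.3730773925781), (34.55516052246094, 41.53418731689453), 24.90834617614746)
 orange 53 [0.44577623 0.34223148 0.03860941] [0.43804589 0.31970612 0.01167959] [0.54130951 0.8296657  0.58751337]
```

View pics/tc.png

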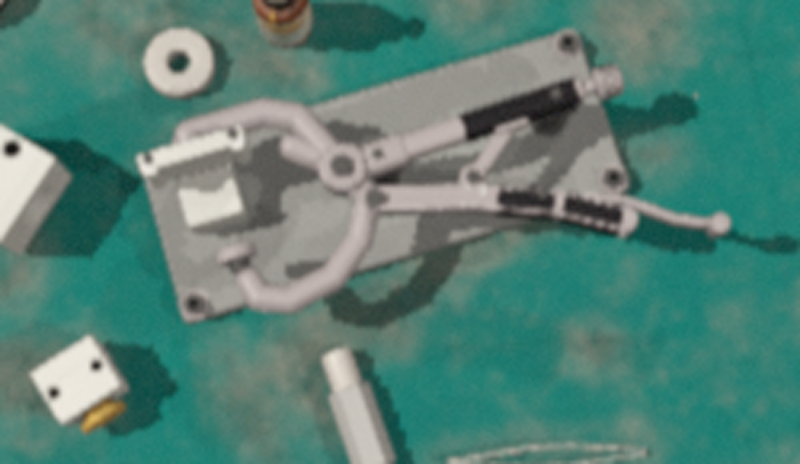

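View pics/sc.png

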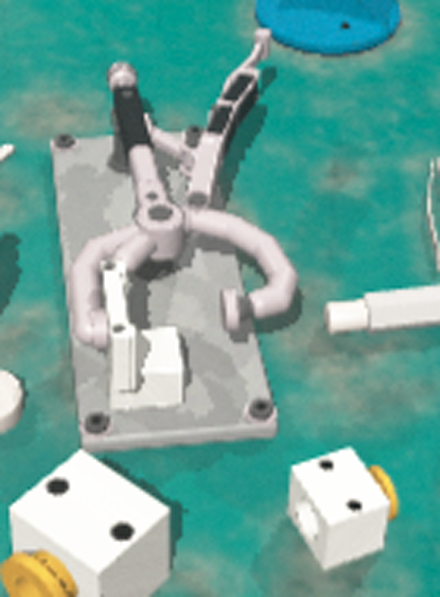

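The crops show the white anvil bar on the far side, the white rest before it, and the moving jaw's pad at top-crop (235,255). The sleeves are at (525,108) and (560,205), and the lever tip is at (718,223). The block's bushing faces the robot side. Next I'll measure the pliers.

```bash
python3 - <<'E'
from h import *
t=dict(np.load('top0.npz')); s=dict(np.load('side0.npz'))
def rep(n,P,m):
    print(n,m.sum(),np.round(np.median(P[m],0),4),[np.round(v,1) for v in cv2.minAreaRect(P[m][:,:2].astype(np.float32)*1000)])
for n,c in(('top',t),('side',s)):
    P=pts(c); F=c['frame'].astype(int); mn=F.min(2); mx=F.max(2)
    box=(P[...,0]>.48)&(P[...,0]<.68)&(P[...,1]>-.05)&(P[...,1]<.36)
    print(n)
    rep('anvil',P,box&(P[...,2]>.075)&(P[...,2]<.085)&(P[...,1]>.22)&(P[...,1]<.33)&(mn>170))
    rep('rest',P,box&(P[...,2]>.036)&(P[...,2]<.044)&(P[...,1]>.22)&(P[...,1]<.32)&(mn>190))
    rep('plate',P,box&(P[...,2]>.009)&(P[...,2]<.015)&(mx-mn<30))
    k=box&(P[...,2]>.06)&(P[...,2]<.075)&(mx<70)
    nl,L,st,ce=cv2.connectedComponentsWithStats(k.astype(np.uint8))
    for i in range(1,nl):
        if st[i,4]>8: rep('black',P,L==i)
    for i in range(0,1):
        lt=box&(P[...,2]>.05)&(P[...,2]<.075)&(P[...,1]<.05); rep('lever',P,lt)
    # lowest y points of lever
    q=P[box&(P[...,2]>.045)&(P[...,2]<.08)]; q=q[q[:,1].argsort()]; print(np.round(q[:40:4],4))
# lever tip ray from top pixel
u,v=190+718/3.2,185+223/3.2
print('levertip ray',ray(t,u,v,.066))
print('levertip side',ray(s,260+263/3.143,170+33/3.143,.068))
print('pad top',ray(t,190+235/3.2,185+252/3.2,.068),'side',ray(s,260+233/3.143,170+295/3.143,.068))
E
```

```text
top
anvil 168 [0.5832 0.2527 0.0798] [array([583. , 251.7]), array([12.8, 60.9]), np.float64(8.8)]
rest 145 [0.5586 0.2496 0.0398] [array([560. , 248.6]), array([19.6, 32.2]), np.float64(7.9)]
plate 4411 [0.5684 0.1468 0.0119] [array([599.2, 184.4]), array([182.2, 355.5]), np.float64(9.7)]
black 20 [0.6664 0.1855 0.0694] [array([667.1, 187.7]), array([ 4.5, 17.7]), np.float64(24.0)]
black 233 [0.583  0.0606 0.0666] [array([583.4,  60.6]), array([13.3, 67.9]), np.float64(10.6)]
black 60 [0.5293 0.0665 0.0684] [array([529.6,  65.6]), array([29.7,  7.5]), np.float64(76.3)]
black 59 [0.5169 0.0287 0.0686] [array([517.3,  28.6]), array([30.9,  6.6]), np.float64(69.1)]
lever 646 [0.523  0.0204 0.0657] [array([539.6,  15. ]), array([129. ,  80.6]), np.float64(24.8)]
[[ 0.5014 -0.047   0.0686]
 [ 0.5033 -0.0453  0.0697]
 [ 0.4961 -0.0441  0.0688]
 [ 0.4987 -0.0434  0.0655]
 [ 0.4966 -0.0427  0.0672]
 [ 0.5004 -0.0414  0.0679]
 [ 0.4968 -0.0407  0.0677]
 [ 0.4992 -0.0397  0.0657]
 [ 0.503  -0.0384  0.0664]
 [ 0.4979 -0.038   0.0536]]
side
anvil 167 [0.583  0.2588 0.0806] [array([582.9, 252.4]
[... 560 characters left out ...]
8,  67.5]), array([26.2,  7. ]), np.float64(76.8)]
black 42 [0.6707 0.1995 0.0691] [array([670.8, 198.2]), array([18.6,  4.8]), np.float64(37.0)]
lever 346 [0.5191 0.0192 0.0666] [array([539.5,  14.6]), array([132.7,  78.8]), np.float64(25.9)]
[[ 0.4959 -0.0475  0.0676]
 [ 0.4952 -0.0441  0.052 ]
 [ 0.5044 -0.0425  0.0603]
 [ 0.4952 -0.0418  0.0508]
 [ 0.5002 -0.0406  0.0641]
 [ 0.5046 -0.04    0.0643]
 [ 0.4978 -0.0392  0.0574]
 [ 0.4975 -0.0381  0.0505]
 [ 0.4997 -0.0374  0.0509]
 [ 0.5002 -0.0349  0.06  ]]
levertip ray [ 0.49937199 -0.04225007  0.066     ]
levertip side [ 0.49893941 -0.04039188  0.068     ]
pad top [0.52191926 0.23469502 0.068     ] side [0.52093216 0.23438185 0.068     ]
```

```bash
cat >> h.py <<'E'
A=np.radians(99.3); EX=np.array([np.cos(A),np.sin(A)]); EY=np.array([-np.sin(A),np.cos(A)])
def tool(head):  # tool pointing down, tool y at heading (deg)
    h=np.radians(head); y=np.array([np.cos(h),np.sin(h),0]); z=np.array([0,0,-1.]); return np.stack([np.cross(y,z),y,z],1)
def plan(way,p=None,Rc=None):
    """way: list of (xyz, heading) -> prints the single slide/turn numbers of each call"""
    if p is None:
        o=get_obs(); p=o['tcp_pos']; Rc=R.from_rotvec(o['tcp_rot']).as_matrix()
    for q,h in way:
        q=np.array(q,float); Rt=tool(h); d=Rc.T@(q-p)/.1; w=R.from_matrix(Rc.T@Rt).as_rotvec()/np.radians(120)
        print('turn',np.round(w,3),'slide',np.round(d,3),'rows>=%d'%max(np.ceil(np.linalg.norm(d)*2),np.ceil(np.linalg.norm(w)*120/8.59))); p,Rc=q,Rt
def st():
    o=get_obs(); M=R.from_rotvec(o['tcp_rot']).as_matrix()
    print('t%.2f'%o['clock'],'p',np.round(o['tcp_pos']*1e3,1),'head %.2f'%np.degrees(np.arctan2(M[1,1],M[0,1])),'tilt',np.round(M[:2,2],4),'F',np.round(o['wrist_force'],1),'gw %.3f ff %.1f'%(o['grip_width'],o['finger_force']))
E
python3 - <<'E'
from h import *
t=dict(np.load('top0.npz')); s=dict(np.load('side0.npz'))
o0=np.array([.583,.252])
for n,c in(('top',t),('side',s)):
    P=pts(c).reshape(-1,3); a=(P[:,:2]-o0)@EX*1e3; b=(P[:,:2]-o0)@EY*1e3; z=P[:,2]*1e3
    print(n)
    k=(abs(a)<16)&(z>45)&(z<76)&(b>-15)&(b<20); print('face b',k.sum(),np.percentile(b[k],[5,25,50,75,95]))
    k=(abs(a)<16)&(z>78)&(z<83)&(abs(b)<15); print('top mid b',np.percentile(b[k],[0,3,50,97,100]))
    k=(abs(a)<35)&(z>77)&(z<83)&(abs(b)<15); print('top a',np.percentile(a[k],[0,1,50,99,100]))
    k=(abs(a)<35)&(z>37)&(z<43)&(b>5)&(b<40); print('rest a',np.percentile(a[k],[1,5,50,95,99]),'b',np.percentile(b[k],[1,5,50,95,99]))
    k=(abs(a+6)<9)&(z>55)&(z<72)&(b>45)&(b<70); print('pad b',k.sum(),np.percentile(b[k],[0,2,5,50,95]))
    k=(b<66)&(z>60)&(z<72)&(b>48)&(abs(a)<30); print('pad a',k.sum(),np.percentile(a[k],[2,5,50,95,98]))
    for w in (-170,-180,-190,-200,-210,-220):
        for lo,hi in((-40,25),(25,80)):
            k=(abs(a-w)<5)&(z>63)&(b>lo)&(b<hi); print('handle a',w,k.sum(),np.round(np.percentile(b[k],[1,50,99]),1) if k.any() else '',end=' ')
        print()
for q in ([.499,-.0415],[.5841,.0615],[.5296,.066]): d=np.array(q)-o0; print('pl',d@EX,d@EY)
plan([((.25,.575,.2),85),((.33,.50,.17),100),((.40,.42,.15),115),((.468,.3394,.12),115)])
E
```

```text
top
face b 105 [-13.74439723 -11.18303261   2.98170795   3.30648142   3.89479593]
top mid b [-6.39341493 -6.14281001 -0.95548798  3.62315278  4.57799842]
top a [-31.39471351 -30.97335779   0.34781057  29.58832802  30.13547849]
rest a [-17.01110726 -15.67410624  -0.47446841  15.14516277  16.31944868] b [ 5.23209262  5.98838999 19.26067264 32.7217002  33.41093473]
pad b 62 [57.49853474 58.21731566 58.41699946 63.57903164 69.25747252]
pad a 55 [-17.11156848 -16.57938574  -7.44465674   2.91045604   3.47415783]
handle a -170 10 [21.6 23.5 24.6] handle a -170 59 [26.  36.2 79.4] 
handle a -180 10 [21.7 23.6 24.8] handle a -180 58 [25.2 35.  79.5] 
handle a -190 8 [20.9 23.1 24.9] handle a -190 42 [25.7 32.2 79.7] 
handle a -200 12 [21.2 23.2 24.6] handle a -200 31 [25.8 31.2 36.3] 
handle a -210 11 [20.8 22.6 24.8] handle a -210 31 [25.3 30.6 35.5] 
handle a -220 13 [20.1 22.9 25. ] handle a -220 31 [25.5 30.6 36.3] 
side
face b 92 [-14.38508176 -12.68136119 -10.12553135  -7.63906559  -6.12056764]
top mid b [-6.08027771 -5.98180416 -1.32699155  3.40501659  3.74631245]
top a [-31.33537482 -
[... 424 characters left out ...]
.  23.  24.7] handle a -180 24 [25.5 34.6 79.2] 
handle a -190 6 [21.4 22.7 24.2] handle a -190 24 [25.7 33.4 79.3] 
handle a -200 10 [20.5 22.5 24.7] handle a -200 14 [26.7 30.  36.6] 
handle a -210 5 [20.4 22.1 23.7] handle a -210 15 [25.5 30.2 35.5] 
handle a -220 8 [20.4 22.7 24.8] handle a -220 12 [25.4 30.9 35.5] 
pl -0.27606743179271565 0.13032660167200824
pl -0.1881737781787105 0.029699986632142787
pl -0.1749255192047467 0.08275640598134866
turn [-0.001 -0.    -0.082] slide [-0.939 -0.295  0.306] rows>=3
turn [ 0.     0.    -0.125] slide [-0.862 -0.677  0.3  ] rows>=3
turn [ 0.     0.    -0.125] slide [-0.55  -0.909  0.2  ] rows>=3
turn [0. 0. 0.] slide [-0.276 -1.018  0.3  ] rows>=3
```

>>> move_arm:
  turn:
    - [0, 0, -0.082]
    - [0, 0, -0.082]
    - [0, 0, -0.082]
  slide:
    - [-0.939, -0.295, 0.306]
    - [-0.939, -0.295, 0.306]
    - [-0.939, -0.295, 0.306]
  grip: [1, 1, 1]

```text
clock: 0.4
tcp_pos: [0.2581, 0.5688, 0.1983]
tcp_rot: [0.154, 3.134, -0.013]
wrist_force: [1.3, -0.2, -0.8]
grip_width: 0.997
finger_force: 0.0
```

>>> move_arm:
  turn:
    - [0, 0, -0.125]
    - [0, 0, -0.125]
    - [0, 0, -0.125]
  slide:
    - [-0.862, -0.677, 0.3]
    - [-0.862, -0.677, 0.3]
    - [-0.862, -0.677, 0.3]
  grip: [1, 1, 1]

```text
clock: 0.7
tcp_pos: [0.3353, 0.494, 0.1689]
tcp_rot: [-0.262, 3.13, -0.011]
wrist_force: [1.3, -0.1, -0.7]
grip_width: 1.001
finger_force: 0.0
```

>>> move_arm:
  turn:
    - [0, 0, -0.125]
    - [0, 0, -0.125]
    - [0, 0, -0.125]
  slide:
    - [-0.55, -0.909, 0.2]
    - [-0.55, -0.909, 0.2]
    - [-0.55, -0.909, 0.2]
  grip: [1, 1, 1]

```text
clock: 1.0
tcp_pos: [0.4052, 0.4127, 0.1492]
tcp_rot: [0.664, -3.07, 0.011]
wrist_force: [0.4, -0.0, -0.0]
grip_width: 0.997
finger_force: 0.0
```

>>> move_arm:
  turn:
    - [0, 0, 0]
    - [0, 0, 0]
    - [0, 0, 0]
    - [0, 0, 0]
    - [0, 0, 0]
  slide:
    - [-0.276, -1.0, 0.3]
    - [-0.276, -1.0, 0.3]
    - [-0.276, -1.0, 0.3]
    - [-0.276, -1.0, 0.3]
    - [-0.276, -1.0, 0.3]
  grip: [1, 1, 1, 1, 1]

```text
clock: 1.5
tcp_pos: [0.4661, 0.3432, 0.1208]
tcp_rot: [0.679, -3.067, -0.002]
wrist_force: [-0.5, 0.0, 0.4]
grip_width: 1.003
finger_force: 0.0
```

```bash
python3 - <<'E'
from h import *
st()
c=cam('top'); b=cv2.resize(c['frame'][240:370,150:290],(640,594),interpolation=cv2.INTER_CUBIC)
cv2.imwrite('pics/g1.png',b[:,:,::-1])
plan([((.468,.3394,.06),115),((.468,.3394,.006),115)])
E
```

```text
t1.50 p [466.1 343.2 120.8] head 114.98 tilt [-0.0008  0.0014] F [-0.5  0.   0.4] gw 1.003 ff 0.0
turn [0.001 0.    0.001] slide [-0.001 -0.05   0.61 ] rows>=2
turn [0. 0. 0.] slide [0.   0.   0.54] rows>=2
```

View pics/g1.png

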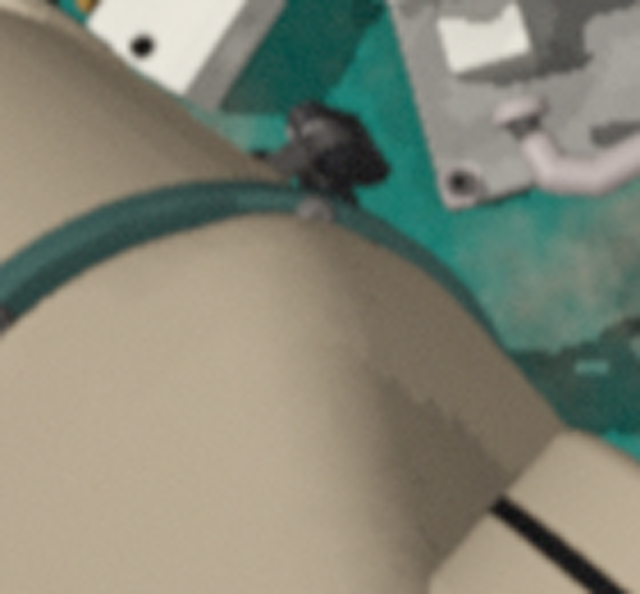

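The arm hides the block from the top camera here; only a finger tip shows, at (340,150). I'll lower with the gripper partly open and use the side view.

>>> move_arm:
  turn:
    - [0, 0, 0]
    - [0, 0, 0]
    - [0, 0, 0]
    - [0, 0, 0]
    - [0, 0, 0]
    - [0, 0, 0]
  slide:
    - [0, -0.03, 0.0]
    - [0, -0.03, 0.2]
    - [0, -0.03, 0.4]
    - [0, -0.03, 0.6]
    - [0, -0.03, 0.6]
    - [0, -0.03, 0.6]
  grip: [0.5, 0.5, 0.5, 0.5, 0.5, 0.5]

```text
clock: 2.15
tcp_pos: [0.4678, 0.3396, 0.061]
tcp_rot: [0.681, -3.067, -0.0]
wrist_force: [0.2, 0.4, -0.2]
grip_width: 0.755
finger_force: 0.0
```

```bash
python3 - <<'E'
from h import *
st()
c=cam('side'); b=cv2.resize(c['frame'][230:380,300:480],(720,600),interpolation=cv2.INTER_CUBIC)
cv2.imwrite('pics/g2.png',b[:,:,::-1])
plan([((.468,.3394,.006),115)])
P=pts(c); z=P[...,2]; F=c['frame']
k=(z>.025)&(z<.15)&(F.min(2)>150)&(P[...,0]<.5)&(P[...,0]>.3)&(P[...,1]>.3)&(P[...,1]<.5)
print(np.round(proj(c,[.468,.3394,.006])),np.unique(np.round(P[k]/.02)*.02,axis=0).shape)
E
```

```text
t2.15 p [467.8 339.6  61. ] head 115.03 tilt [-0.0003  0.0002] F [ 0.2  0.4 -0.2] gw 0.755 ff 0.0
turn [0.    0.001 0.   ] slide [ 0.006 -0.003  0.556] rows>=2
[366. 337.] (54, 3)
```

View pics/g2.png

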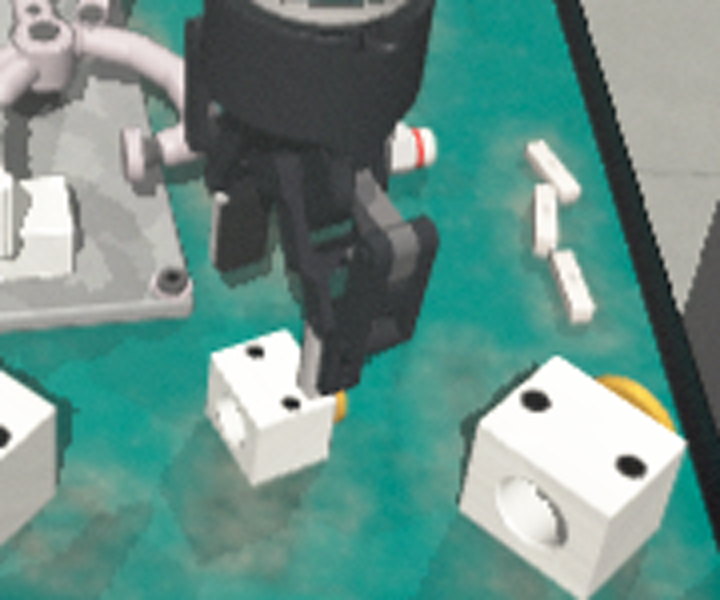

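The side view shows the near finger at (330,380), above and beside the small block at (270,410), with clear space on both sides. I'll descend and grip.

>>> move_arm:
  turn:
    - [0, 0, 0]
    - [0, 0, 0]
    - [0, 0, 0]
    - [0, 0, 0]
    - [0, 0, 0]
    - [0, 0, 0]
  slide:
    - [0.006, 0, 0.2]
    - [0.006, 0, 0.4]
    - [0.006, 0, 0.54]
    - [0.006, 0, 0.54]
    - [0.006, 0, 0.54]
    - [0.006, 0, 0.54]
  grip: [0.5, 0.5, 0.5, 0.5, 0.5, 0.4]

```text
clock: 2.8
tcp_pos: [0.4685, 0.3391, 0.0077]
tcp_rot: [-0.678, 3.066, 0.001]
wrist_force: [0.5, -0.0, 0.1]
grip_width: 0.698
finger_force: 0.0
```

>>> move_arm:
  turn:
    - [0, 0, 0]
    - [0, 0, 0]
    - [0, 0, 0]
    - [0, 0, 0]
    - [0, 0, 0]
    - [0, 0, 0]
    - [0, 0, 0]
    - [0, 0, 0]
  slide:
    - [0, 0, 0]
    - [0, 0, 0]
    - [0, 0, 0]
    - [0, 0, 0]
    - [0, 0, 0]
    - [0, 0, 0]
    - [0, 0, 0]
    - [0, 0, 0]
  grip: [0.2, 0.1, 0.0, -0.1, -0.2, -0.3, -0.4, -0.4]

```text
clock: 3.6
tcp_pos: [0.468, 0.3387, 0.0072]
tcp_rot: [-0.679, 3.067, 0.0]
wrist_force: [-1.3, 0.1, 5.4]
grip_width: 0.459
finger_force: 60.3
```

>>> move_arm:
  turn:
    - [0, 0, 0]
    - [0, 0, 0]
    - [0, 0, 0]
    - [0, 0, 0]
    - [0, 0, 0]
  slide:
    - [0, 0, -0.1]
    - [0, 0, -0.4]
    - [0, 0, -0.8]
    - [0, 0, -1.0]
    - [0, 0, -1.0]
  grip: [-0.4, -0.4, -0.4, -0.4, -0.4]

```text
clock: 4.1
tcp_pos: [0.4695, 0.3399, 0.1099]
tcp_rot: [-0.677, 3.062, 0.004]
wrist_force: [0.4, 1.0, -3.2]
grip_width: 0.46
finger_force: 61.0
```

```bash
python3 - <<'E'
from h import *
st()
plan([((.515,.295,.125),107),((.5583,.2480,.125),99.3)])
E
```

```text
t4.10 p [469.5 339.9 109.9] head 114.94 tilt [0.0047 0.0038] F [ 0.4  1.  -3.2] gw 0.460 ff 61.0
turn [0.001 0.003 0.066] slide [-0.224 -0.598 -0.151] rows>=2
turn [0.    0.    0.064] slide [-0.277 -0.576  0.   ] rows>=2
```

>>> move_arm:
  turn:
    - [0, 0, 0.066]
    - [0, 0, 0.066]
    - [0, 0, 0.066]
    - [0, 0, 0.066]
  slide:
    - [-0.1, -0.3, -0.15]
    - [-0.224, -0.598, -0.15]
    - [-0.224, -0.598, -0.15]
    - [-0.224, -0.598, -0.15]
  grip: [-0.4, -0.4, -0.4, -0.4]

```text
clock: 4.5
tcp_pos: [0.5131, 0.2922, 0.1203]
tcp_rot: [0.461, -3.105, 0.002]
wrist_force: [-0.4, 0.5, -2.2]
grip_width: 0.457
finger_force: 61.1
```

>>> move_arm:
  turn:
    - [0, 0, 0.064]
    - [0, 0, 0.064]
    - [0, 0, 0.064]
    - [0, 0, 0.064]
    - [0, 0, 0.064]
    - [0, 0, 0.064]
    - [0, 0, 0.064]
    - [0, 0, 0.064]
  slide:
    - [-0.1, -0.25, 0]
    - [-0.277, -0.576, 0]
    - [-0.277, -0.576, 0]
    - [-0.277, -0.576, 0]
    - [-0.277, -0.576, 0]
    - [-0.277, -0.576, 0]
    - [-0.277, -0.576, 0]
    - [-0.277, -0.576, 0]
  grip: [-0.4, -0.4, -0.4, -0.4, -0.4, -0.4, -0.4, -0.4]

```text
clock: 5.3
tcp_pos: [0.5563, 0.2475, 0.1217]
tcp_rot: [0.258, -3.131, -0.0]
wrist_force: [-0.1, -0.3, -3.0]
grip_width: 0.457
finger_force: 61.2
```

```bash
python3 - <<'E'
from h import *
st()
plan([((.5583,.2480,.09),99.3),((.5583,.2480,.053),99.3)])
c=cam('side'); cv2.imwrite('pics/g3.png',cv2.resize(c['frame'][200:340,240:410],(728,600),interpolation=cv2.INTER_CUBIC)[:,:,::-1])
P=pts(c);F=c['frame'].astype(int)
a=(P[...,:2]-np.array([.583,.252]))@EX*1e3; b=(P[...,:2]-np.array([.583,.252]))@EY*1e3; z=P[...,2]*1e3
k=(F.min(2)>170)&(abs(a)<30)&(b>7.5)&(b<50)&(z>85)&(z<135)
for v in(a,b,z): print(k.sum(),np.round(np.percentile(v[k],[0,3,50,97,100]),1))
o=(F[...,0]>F[...,2]+60)&(F[...,0]>130)&(z>80)&(b>30)&(abs(a)<40)
for v in(a,b,z): print('or',o.sum(),np.round(np.percentile(v[o],[0,50,100]),1)) if o.any() else 0
E
```

```text
t5.30 p [556.3 247.5 121.7] head 99.42 tilt [-0.0003  0.0002] F [-0.1 -0.3 -3. ] gw 0.457 ff 61.2
turn [ 0.    -0.     0.001] slide [-0.021  0.002  0.317] rows>=1
turn [0. 0. 0.] slide [0.   0.   0.37] rows>=1
111 [-14.9 -13.5  19.2  26.4  27. ]
111 [10.  10.2 14.5 43.1 43.4]
111 [115.1 116.  124.8 134.2 135. ]
or 14 [-2.6  5.6 13.4]
or 14 [49.1 52.3 53.6]
or 14 [128.9 145.9 147.1]
```

View pics/g3.png

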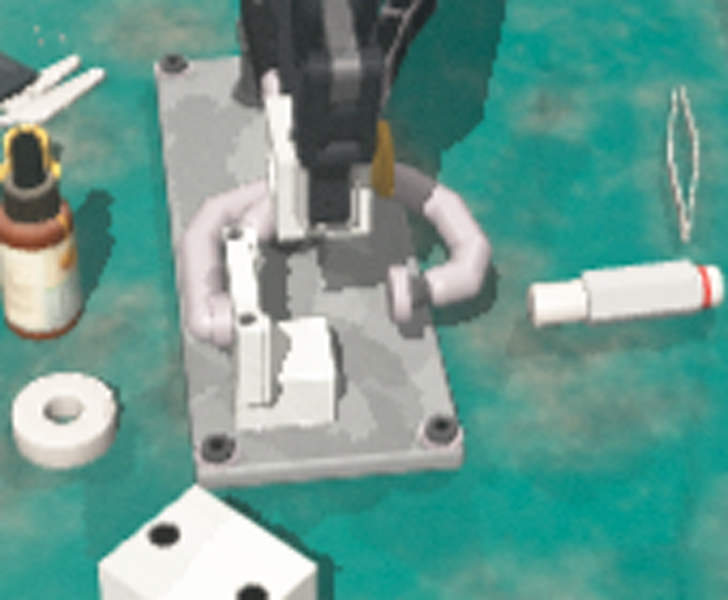

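The block hangs square above the throat with its flange towards the pad: block edge at (315,235), flange at (385,160). It measures a b-centre of 26.7 mm, so it's centred on the TCP. Lowering.

>>> move_arm:
  turn:
    - [0, 0, 0]
    - [0, 0, 0]
    - [0, 0, 0]
    - [0, 0, 0]
    - [0, 0, 0]
    - [0, 0, 0]
    - [0, 0, 0]
    - [0, 0, 0]
  slide:
    - [-0.02, 0, 0]
    - [-0.02, 0, 0.1]
    - [-0.02, 0, 0.25]
    - [-0.02, 0, 0.4]
    - [-0.02, 0, 0.5]
    - [-0.02, 0, 0.6]
    - [-0.02, 0, 0.66]
    - [-0.02, 0, 0.68]
  grip: [-0.4, -0.4, -0.4, -0.4, -0.4, -0.4, -0.4, -0.4]

```text
clock: 6.15
tcp_pos: [0.5583, 0.247, 0.0527]
tcp_rot: [0.256, -3.13, 0.001]
wrist_force: [-0.0, 0.9, -1.8]
grip_width: 0.458
finger_force: 61.2
```

>>> move_arm:
  turn:
    - [0, 0, 0]
    - [0, 0, 0]
    - [0, 0, 0]
    - [0, 0, 0]
  slide:
    - [0, 0, 0.01]
    - [0, 0, 0.02]
    - [0, 0, 0.03]
    - [0, 0, 0.03]
  grip: [-0.4, -0.4, -0.4, -0.4]

```text
clock: 6.55
tcp_pos: [0.5589, 0.2472, 0.051]
tcp_rot: [-0.256, 3.131, 0.0]
wrist_force: [-0.3, 0.1, -2.2]
grip_width: 0.454
finger_force: 61.2
```

```bash
python3 -c "
from h import *
st()"
```

```text
t6.55 p [558.9 247.2  51. ] head 99.35 tilt [0.0004 0.0002] F [-0.3  0.1 -2.2] gw 0.454 ff 61.2
```

>>> move_arm:
  turn:
    - [0, 0, 0]
    - [0, 0, 0]
    - [0, 0, 0]
    - [0, 0, 0]
  slide:
    - [0, 0.006, 0.01]
    - [0, 0.006, 0.02]
    - [0, 0.006, 0.03]
    - [0, 0.006, 0.03]
  grip: [-0.4, -0.4, -0.4, -0.4]

```text
clock: 6.95
tcp_pos: [0.5585, 0.2477, 0.0475]
tcp_rot: [0.256, -3.131, 0.0]
wrist_force: [0.0, 0.5, -1.3]
grip_width: 0.458
finger_force: 61.2
```

>>> move_arm:
  turn:
    - [0, 0, 0]
    - [0, 0, 0]
    - [0, 0, 0]
  slide:
    - [0, 0, 0.005]
    - [0, 0, 0.01]
    - [0, 0, 0.01]
  grip: [-0.4, -0.4, -0.4]

```text
clock: 7.25
tcp_pos: [0.5587, 0.2477, 0.0473]
tcp_rot: [-0.256, 3.131, -0.0]
wrist_force: [-2.3, -0.8, 4.2]
grip_width: 0.459
finger_force: 62.0
```

The block is on the rest with light contact. Next I slide it to the anvil.

>>> move_arm:
  turn:
    - [0, 0, 0]
    - [0, 0, 0]
    - [0, 0, 0]
    - [0, 0, 0]
    - [0, 0, 0]
  slide:
    - [-0.01, 0, 0]
    - [-0.02, 0, 0]
    - [-0.03, 0, 0]
    - [-0.035, 0, 0]
    - [-0.035, 0, 0]
  grip: [-0.4, -0.4, -0.4, -0.4, -0.4]

```text
clock: 7.75
tcp_pos: [0.5607, 0.2482, 0.0473]
tcp_rot: [0.256, -3.129, 0.001]
wrist_force: [-4.2, -0.1, 8.9]
grip_width: 0.458
finger_force: 62.5
```

>>> move_arm:
  turn:
    - [0, 0, 0]
    - [0, 0, 0]
    - [0, 0, 0]
  slide:
    - [-0.005, 0, 0]
    - [-0.01, 0, 0]
    - [-0.01, 0, 0]
  grip: [-0.4, -0.4, -0.4]

```text
clock: 8.05
tcp_pos: [0.5616, 0.2485, 0.0473]
tcp_rot: [0.256, -3.129, 0.001]
wrist_force: [-5.6, -1.1, 8.1]
grip_width: 0.457
finger_force: 62.5
```

>>> move_arm:
  turn:
    - [0, 0, 0]
    - [0, 0, 0]
    - [0, 0, 0]
  slide:
    - [-0.005, 0, 0]
    - [-0.01, 0, 0]
    - [-0.01, 0, 0]
  grip: [-0.4, -0.4, -0.4]

```text
clock: 8.35
tcp_pos: [0.5624, 0.2486, 0.0473]
tcp_rot: [0.256, -3.128, 0.001]
wrist_force: [-5.4, -1.2, 8.2]
grip_width: 0.464
finger_force: 62.5
```

>>> move_arm:
  turn:
    - [0, 0, 0]
    - [0, 0, 0]
    - [0, 0, 0]
  slide:
    - [-0.005, 0, 0]
    - [-0.005, 0, 0]
    - [-0.005, 0, 0]
  grip: [-0.4, -0.4, -0.4]

```text
clock: 8.65
tcp_pos: [0.5624, 0.2486, 0.0473]
tcp_rot: [0.256, -3.127, 0.001]
wrist_force: [-6.6, -1.1, 9.7]
grip_width: 0.457
finger_force: 62.6
```

```bash
python3 -c "
from h import *
st()"
```

```text
t8.65 p [562.4 248.6  47.3] head 99.37 tilt [-0.0038 -0.001 ] F [-6.6 -1.1  9.7] gw 0.457 ff 62.6
```

>>> move_arm:
  turn:
    - [0, 0, 0]
    - [0, 0, 0]
    - [0, 0, 0]
  slide:
    - [-0.005, 0, 0]
    - [-0.01, 0, 0]
    - [-0.01, 0, 0]
  grip: [-0.4, -0.4, -0.4]

```text
clock: 8.95
tcp_pos: [0.5624, 0.2486, 0.0473]
tcp_rot: [0.256, -3.125, 0.002]
wrist_force: [-8.3, -2.4, 11.7]
grip_width: 0.458
finger_force: 62.9
```

>>> move_arm:
  turn:
    - [0, 0, 0]
    - [0, 0, 0]
    - [0, 0, 0]
  slide:
    - [-0.005, 0, 0]
    - [-0.01, 0, 0]
    - [-0.01, 0, 0]
  grip: [-0.4, -0.4, -0.4]

```text
clock: 9.25
tcp_pos: [0.5624, 0.2486, 0.0473]
tcp_rot: [0.256, -3.124, 0.002]
wrist_force: [-10.7, -1.9, 12.7]
grip_width: 0.46
finger_force: 63.1
```

>>> move_arm:
  turn:
    - [0, 0, 0]
    - [0, 0, 0]
    - [0, 0, 0]
    - [0, 0, 0]
    - [0, 0, 0]
    - [0, 0, 0]
  slide:
    - [-0.01, 0, 0]
    - [-0.02, 0, 0]
    - [-0.02, 0, 0]
    - [-0.02, 0, 0]
    - [-0.02, 0, 0]
    - [-0.02, 0, 0]
  grip: [-0.4, -0.4, -0.4, -0.4, -0.4, -0.4]

```text
clock: 9.85
tcp_pos: [0.5624, 0.2486, 0.0473]
tcp_rot: [0.255, -3.12, 0.004]
wrist_force: [-15.3, -3.0, 17.1]
grip_width: 0.458
finger_force: 63.6
```

>>> move_arm:
  turn:
    - [0, 0, 0]
    - [0, 0, 0]
    - [0, 0, 0]
    - [0, 0, 0]
  slide:
    - [0.01, 0, 0]
    - [0.02, 0, -0.005]
    - [0.035, 0, -0.005]
    - [0.035, 0, -0.005]
  grip: [-0.4, -0.4, -0.4, -0.4]

```text
clock: 10.25
tcp_pos: [0.5624, 0.2486, 0.0473]
tcp_rot: [0.256, -3.126, 0.001]
wrist_force: [-6.1, -0.9, 7.4]
grip_width: 0.458
finger_force: 62.3
```

>>> move_arm:
  turn:
    - [0, 0, 0]
    - [0, 0, 0]
    - [0, 0, 0]
    - [0, 0, 0]
    - [0, 0, 0]
    - [0, 0, 0]
  slide:
    - [0, 0, 0]
    - [0, 0, 0]
    - [0, 0, 0]
    - [0, 0, 0]
    - [0, 0, 0]
    - [0, 0, 0]
  grip: [0.0, 0.1, 0.2, 0.3, 0.3, 0.3]

```text
clock: 10.85
tcp_pos: [0.5654, 0.2487, 0.0472]
tcp_rot: [-0.256, 3.131, 0.0]
wrist_force: [-0.2, -0.4, 0.2]
grip_width: 0.647
finger_force: 0.0
```

>>> move_arm:
  turn:
    - [0, 0, 0]
    - [0, 0, 0]
    - [0, 0, 0]
    - [0, 0, 0]
    - [0, 0, 0]
    - [0, 0, 0]
  slide:
    - [0, 0, -0.05]
    - [0, 0, -0.2]
    - [0, 0, -0.5]
    - [0, 0, -0.9]
    - [0, 0, -1.0]
    - [0, 0, -1.0]
  grip: [0.3, 0.3, 0.3, 0.3, 0.3, 0.3]

```text
clock: 11.45
tcp_pos: [0.5667, 0.2495, 0.1503]
tcp_rot: [-0.255, 3.126, 0.003]
wrist_force: [0.2, 0.7, -0.6]
grip_width: 0.649
finger_force: 0.0
```

```bash
python3 - <<'E'
from h import *
st()
c=cam('side'); P=pts(c);F=c['frame'].astype(int)
a=(P[...,:2]-np.array([.583,.252]))@EX*1e3; b=(P[...,:2]-np.array([.583,.252]))@EY*1e3; z=P[...,2]*1e3
k=(F.min(2)>150)&(abs(a)<30)&(b>0)&(b<45)&(z>73)&(z<78.3)
for v in(a,b,z): print(k.sum(),np.round(np.percentile(v[k],[0,3,50,97,100]),1))
print(cv2.minAreaRect(np.stack([a[k],b[k]],1).astype(np.float32)))
# squeeze point: mid of outsides at a~-178
for A_ in(-170,-178): print(np.array([.583,.252])+(A_*EX+56.5*EY)/1e3)
E
```

```text
t11.45 p [566.7 249.5 150.3] head 99.34 tilt [0.0051 0.0024] F [ 0.2  0.7 -0.6] gw 0.649 ff 0.0
332 [-24.5 -19.7   2.7  21.2  29.9]
332 [ 0.2  4.7 21.  37.2 38.1]
332 [73.1 73.9 76.8 78.1 78.3]
((3.8994579315185547, 20.505956649780273), (36.69279098510742, 54.41297149658203), 85.5909423828125)
[0.5547153  0.07510391]
[0.55600813 0.06720907]
```

The block sits level at b 20.6 mm, bedded between the ears. Next the handles.

```bash
python3 - <<'E'
from h import *
plan([((.566,.16,.15),54.3),((.5563,.0683,.13),9.3)])
E
```

```text
turn [0.001 0.001 0.375] slide [ 0.139 -0.878 -0.017] rows>=6
turn [0.    0.    0.375] slide [-0.456 -0.801  0.2  ] rows>=6
```

>>> move_arm:
  turn:
    - [0, 0, 0.375]
    - [0, 0, 0.375]
    - [0, 0, 0.375]
    - [0, 0, 0.375]
    - [0, 0, 0.375]
    - [0, 0, 0.375]
  slide:
    - [0.139, -0.878, -0.017]
    - [0.139, -0.878, -0.017]
    - [0.139, -0.878, -0.017]
    - [0.139, -0.878, -0.017]
    - [0.139, -0.878, -0.017]
    - [0.139, -0.878, -0.017]
  grip: [1, 1, 1, 1, 1, 1]

```text
clock: 12.1
tcp_pos: [0.5644, 0.1595, 0.1474]
tcp_rot: [-0.964, -2.988, 0.004]
wrist_force: [0.5, -0.2, 0.2]
grip_width: 1.003
finger_force: 0.0
```

>>> move_arm:
  turn:
    - [0, 0, 0.375]
    - [0, 0, 0.375]
    - [0, 0, 0.375]
    - [0, 0, 0.375]
    - [0, 0, 0.375]
    - [0, 0, 0.375]
    - [0, 0, 0.375]
    - [0, 0, 0.375]
  slide:
    - [-0.456, -0.801, 0.2]
    - [-0.456, -0.801, 0.2]
    - [-0.456, -0.801, 0.2]
    - [-0.456, -0.801, 0.2]
    - [-0.456, -0.801, 0.2]
    - [-0.456, -0.801, 0.2]
    - [-0.456, -0.801, 0.2]
    - [-0.456, -0.801, 0.2]
  grip: [1, 1, 1, 1, 1, 1, 1, 1]

```text
clock: 12.9
tcp_pos: [0.5556, 0.0683, 0.1285]
tcp_rot: [-2.028, -2.398, 0.001]
wrist_force: [-0.0, -0.7, -0.5]
grip_width: 1.002
finger_force: 0.0
```

```bash
python3 - <<'E'
from h import *
st()
plan([((.5563,.0683,.09),9.3),((.5563,.0683,.038),9.3)])
c=cam('side'); 
x0,y0,w,h=260,160,140,190
cv2.imwrite('pics/g4.png',cv2.resize(c['frame'][y0:y0+h,x0:x0+w],(440,597),interpolation=cv2.INTER_CUBIC)[:,:,::-1])
E
```

```text
t12.90 p [555.6  68.3 128.5] head 9.56 tilt [-0.0009 -0.0002] F [-0.  -0.7 -0.5] gw 1.002 ff 0.0
turn [-0.     0.     0.002] slide [-0.001  0.007  0.385] rows>=1
turn [0. 0. 0.] slide [0.   0.   0.52] rows>=2
```

View pics/g4.png

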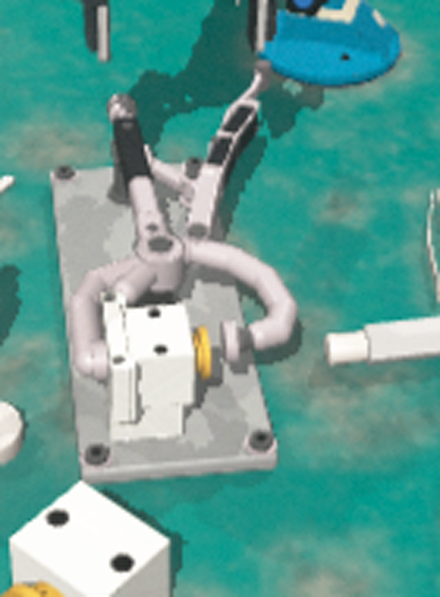

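The block stands bedded between the ears at (150,350), with its flange towards the pad at (235,340). The fingers are above and outside both handles. Descending.

>>> move_arm:
  turn:
    - [0, 0, 0]
    - [0, 0, 0]
    - [0, 0, 0]
    - [0, 0, 0]
    - [0, 0, 0]
    - [0, 0, 0]
    - [0, 0, 0]
  slide:
    - [0, 0.007, 0.2]
    - [0, 0.007, 0.4]
    - [0, 0.007, 0.55]
    - [0, 0.007, 0.7]
    - [0, 0.007, 0.85]
    - [0, 0.007, 0.91]
    - [0, 0.007, 0.91]
  grip: [1, 1, 1, 1, 1, 1, 1]

```text
clock: 13.65
tcp_pos: [0.5561, 0.0682, 0.0372]
tcp_rot: [-2.031, -2.395, 0.002]
wrist_force: [0.5, -0.0, 0.7]
grip_width: 1.0
finger_force: 0.0
```

>>> move_arm:
  turn:
    - [0, 0, 0]
    - [0, 0, 0]
    - [0, 0, 0]
    - [0, 0, 0]
  slide:
    - [0, 0, 0]
    - [0, 0, 0]
    - [0, 0, 0]
    - [0, 0, 0]
  grip: [0.8, 0.7, 0.65, 0.65]

```text
clock: 14.05
tcp_pos: [0.5567, 0.0686, 0.0384]
tcp_rot: [2.033, 2.395, 0.001]
wrist_force: [-2.4, -0.1, 1.7]
grip_width: 0.827
finger_force: 1.0
```

>>> move_arm:
  turn:
    - [0, 0, 0]
    - [0, 0, 0]
    - [0, 0, 0]
  slide:
    - [0, 0, 0]
    - [0, 0, 0]
    - [0, 0, 0]
  grip: [0.6, 0.55, 0.55]

```text
clock: 14.35
tcp_pos: [0.5584, 0.0687, 0.0386]
tcp_rot: [2.031, 2.394, 0.004]
wrist_force: [1.2, 1.4, 4.4]
grip_width: 0.778
finger_force: 3.6
```

>>> move_arm:
  turn:
    - [0, 0, 0]
    - [0, 0, 0]
    - [0, 0, 0]
    - [0, 0, 0]
  slide:
    - [0, 0.015, 0]
    - [0, 0.03, 0]
    - [0, 0.04, 0]
    - [0, 0.04, 0]
  grip: [0.52, 0.49, 0.46, 0.46]

```text
clock: 14.75
tcp_pos: [0.5601, 0.0688, 0.0387]
tcp_rot: [-2.032, -2.395, 0.001]
wrist_force: [-3.2, -0.0, 11.8]
grip_width: 0.735
finger_force: 11.0
```

>>> move_arm:
  turn:
    - [0, 0, 0]
    - [0, 0, 0]
    - [0, 0, 0]
    - [0, 0, 0]
  slide:
    - [0, 0.01, 0]
    - [0, 0.02, 0]
    - [0, 0.02, 0]
    - [0, 0.02, 0]
  grip: [0.43, 0.4, 0.37, 0.37]

```text
clock: 15.15
tcp_pos: [0.562, 0.069, 0.0391]
tcp_rot: [-2.033, -2.394, 0.001]
wrist_force: [-3.8, -0.0, 14.9]
grip_width: 0.696
finger_force: 12.9
```

>>> move_arm:
  turn:
    - [0, 0, 0]
    - [0, 0, 0]
    - [0, 0, 0]
    - [0, 0, 0]
  slide:
    - [0, 0.0, -0.02]
    - [0, 0.01, -0.04]
    - [0, 0.01, -0.04]
    - [0, 0.01, -0.04]
  grip: [0.34, 0.31, 0.28, 0.28]

```text
clock: 15.55
tcp_pos: [0.5638, 0.0694, 0.0409]
tcp_rot: [2.033, 2.395, -0.001]
wrist_force: [5.1, 1.2, -16.6]
grip_width: 0.641
finger_force: 13.5
```

>>> move_arm:
  turn:
    - [0, 0, 0]
    - [0, 0, 0]
    - [0, 0, 0]
    - [0, 0, 0]
  slide:
    - [0, 0.01, -0.01]
    - [0, 0.015, -0.02]
    - [0, 0.02, -0.02]
    - [0, 0.02, -0.02]
  grip: [0.25, 0.22, 0.19, 0.19]

```text
clock: 15.95
tcp_pos: [0.5658, 0.0698, 0.0439]
tcp_rot: [2.033, 2.395, 0.0]
wrist_force: [4.0, 0.8, -11.8]
grip_width: 0.597
finger_force: 9.1
```

>>> move_arm:
  turn:
    - [0, 0, 0]
    - [0, 0, 0]
    - [0, 0, 0]
    - [0, 0, 0]
  slide:
    - [0, 0.01, 0.01]
    - [0, 0.015, 0.01]
    - [0, 0.02, 0.008]
    - [0, 0.02, 0.005]
  grip: [0.16, 0.13, 0.1, 0.1]

```text
clock: 16.35
tcp_pos: [0.5679, 0.0701, 0.0442]
tcp_rot: [2.033, 2.395, 0.001]
wrist_force: [1.0, 0.9, 4.2]
grip_width: 0.553
finger_force: 3.4
```

>>> move_arm:
  turn:
    - [0, 0, 0]
    - [0, 0, 0]
    - [0, 0, 0]
    - [0, 0, 0]
  slide:
    - [0, 0.01, 0]
    - [0, 0.015, -0.005]
    - [0, 0.02, -0.01]
    - [0, 0.02, -0.01]
  grip: [0.08, 0.06, 0.03, 0.03]

```text
clock: 16.75
tcp_pos: [0.5694, 0.0704, 0.0441]
tcp_rot: [-2.033, -2.395, 0.0]
wrist_force: [1.4, -0.1, 1.6]
grip_width: 0.518
finger_force: 0.6
```

```bash
python3 - <<'E'
from h import *
st()
c=cam('side'); 
x0,y0,w,h=260,160,140,190
cv2.imwrite('pics/g5.png',cv2.resize(c['frame'][y0:y0+h,x0:x0+w],(440,597),interpolation=cv2.INTER_CUBIC)[:,:,::-1])
E
```

```text
t16.75 p [569.4  70.4  44.1] head 9.35 tilt [-0.0003 -0.0001] F [ 1.4 -0.1  1.6] gw 0.518 ff 0.6
```

View pics/g5.png

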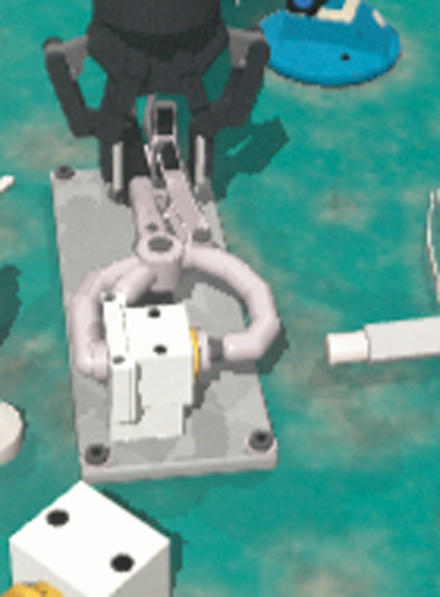

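The fingers straddle both handles, which look nearly closed, and the pad at (212,348) is against the flange. I'll measure the jaw gap and handle spacing.

```bash
python3 - <<'E'
from h import *
for n in('side','top'):
    c=cam(n); P=pts(c);F=c['frame'].astype(int)
    a=(P[...,:2]-np.array([.583,.252]))@EX*1e3; b=(P[...,:2]-np.array([.583,.252]))@EY*1e3; z=P[...,2]*1e3
    k=(a>-16)&(a<8)&(z>60)&(z<72)&(b>38.3)&(b<75); print(n,'front b',k.sum(),np.round(np.percentile(b[k],[0,3,25,50,75,97]),1)) if k.any() else 0
    o=(F[...,0]>F[...,2]+50)&(F[...,0]>110)&(abs(a)<25)&(z>45)&(z<80)&(b>25)&(b<60); print('orange b',o.sum(),np.round(np.percentile(b[o],[0,5,50,95,100]),1) if o.any() else '')
    for w in(-130,-140,-150,-155,-160):
        k=(abs(a-w)<4)&(z>55)&(z<78)&(b>10)&(b<95); print(w,k.sum(),np.round(np.sort(b[k])[::max(1,k.sum()//10)],1))
    if n=='top':cv2.imwrite('pics/t5.png',cv2.resize(c['frame'][185:305,220:420],(800,480),interpolation=cv2.INTER_CUBIC)[:,:,::-1])
E
```

```text
side front b 133 [39.5 41.3 49.  60.4 68.5 74.3]
orange b 29 [38.6 39.  40.7 42.6 42.8]
-130 45 [22.9 23.3 26.5 29.1 32.1 34.7 46.  48.4 51.3 53.8 57.2 59.4]
-140 65 [23.9 28.3 33.5 37.4 39.2 41.1 41.3 43.4 45.4 47.4 53.6]
-150 34 [22.9 23.5 25.5 29.1 31.3 34.6 40.4 46.5 49.1 51.1 54.3 56.8]
-155 44 [21.7 22.2 23.9 26.1 29.9 33.8 39.9 45.1 47.9 51.1 55.3]
-160 50 [19.1 22.9 28.  30.4 34.2 37.9 43.8 47.7 51.5 54.2]
top front b 168 [38.5 39.  45.4 54.8 66.5 74.2]
orange b 24 [38.7 39.  40.7 41.8 41.9]
-130 0 []
-140 0 []
-150 0 []
-155 0 []
-160 0 []
```

>>> move_arm:
  turn:
    - [0, 0, 0]
    - [0, 0, 0]
    - [0, 0, 0]
  slide:
    - [0, 0.005, 0]
    - [0, 0.01, 0]
    - [0, 0.01, 0]
  grip: [0.0, -0.02, -0.02]

```text
clock: 17.2
tcp_pos: [0.5705, 0.0705, 0.0444]
tcp_rot: [-2.033, -2.395, 0.0]
wrist_force: [1.5, -0.1, -0.4]
grip_width: 0.492
finger_force: 0.8
```

>>> move_arm:
  turn:
    - [0, 0, 0]
    - [0, 0, 0]
    - [0, 0, 0]
  slide:
    - [0, 0.005, 0]
    - [0, 0.01, 0]
    - [0, 0.01, 0]
  grip: [-0.03, -0.05, -0.05]

```text
clock: 17.5
tcp_pos: [0.5711, 0.0708, 0.0442]
tcp_rot: [-2.033, -2.395, 0.001]
wrist_force: [0.9, 0.9, 0.8]
grip_width: 0.477
finger_force: 0.4
```

>>> move_arm:
  turn:
    - [0, 0, 0]
    - [0, 0, 0]
    - [0, 0, 0]
  slide:
    - [0, 0.005, 0]
    - [0, 0.01, 0]
    - [0, 0.01, 0]
  grip: [-0.06, -0.08, -0.08]

```text
clock: 17.8
tcp_pos: [0.5719, 0.071, 0.0442]
tcp_rot: [-2.032, -2.395, 0.001]
wrist_force: [0.8, -0.3, 0.8]
grip_width: 0.462
finger_force: 0.0
```

>>> move_arm:
  turn:
    - [0, 0, 0]
    - [0, 0, 0]
  slide:
    - [0, 0.004, 0]
    - [0, 0.004, 0]
  grip: [-0.095, -0.095]

```text
clock: 18.0
tcp_pos: [0.5726, 0.071, 0.0443]
tcp_rot: [-2.033, -2.395, 0.001]
wrist_force: [-0.2, 0.1, 0.5]
grip_width: 0.457
finger_force: 0.0
```

>>> move_arm:
  turn:
    - [0, 0, 0]
    - [0, 0, 0]
  slide:
    - [0, 0.004, 0]
    - [0, 0.004, 0]
  grip: [-0.11, -0.11]

```text
clock: 18.2
tcp_pos: [0.5729, 0.071, 0.0443]
tcp_rot: [-2.033, -2.395, 0.001]
wrist_force: [0.1, -0.5, -0.2]
grip_width: 0.441
finger_force: 0.3
```

The handle is ahead of the fingers with no load on them, so it looks locked. I'll open, lift and check.

>>> move_arm:
  turn:
    - [0, 0, 0]
    - [0, 0, 0]
    - [0, 0, 0]
    - [0, 0, 0]
  slide:
    - [0, 0, 0]
    - [0, 0, 0]
    - [0, 0, 0]
    - [0, 0, 0]
  grip: [0.1, 0.3, 0.4, 0.4]

```text
clock: 18.6
tcp_pos: [0.5733, 0.0711, 0.0444]
tcp_rot: [2.033, 2.395, 0.0]
wrist_force: [-0.3, -0.6, -0.3]
grip_width: 0.7
finger_force: 0.0
```

>>> move_arm:
  turn:
    - [0, 0, 0]
    - [0, 0, 0]
    - [0, 0, 0]
    - [0, 0, 0]
    - [0, 0, 0]
  slide:
    - [0, 0, -0.2]
    - [0, 0, -0.5]
    - [0, 0, -0.9]
    - [0, 0, -0.9]
    - [0, 0, -0.9]
  grip: [0.4, 0.4, 0.4, 0.4, 0.4]

```text
clock: 19.1
tcp_pos: [0.5738, 0.0713, 0.1353]
tcp_rot: [2.032, 2.394, 0.003]
wrist_force: [-1.0, 0.8, -0.4]
grip_width: 0.7
finger_force: 0.0
```

```bash
python3 - <<'E'
from h import *
st()
o0=np.array([.583,.252])
for n in('side','top'):
    c=cam(n); P=pts(c);F=c['frame'].astype(int)
    a=(P[...,:2]-o0)@EX*1e3; b=(P[...,:2]-o0)@EY*1e3; z=P[...,2]*1e3
    k=(a<-240)&(a>-300)&(z>45)&(z<75)&(b>0)&(b<110)
    i=np.argsort(a[k])[:30]; print(n,k.sum(),np.round(np.stack([a[k],b[k],z[k]],1)[i][::3],1).tolist())
    for w in(-150,-170,-190):
        k=(abs(a-w)<4)&(z>55)&(z<78)&(b>10)&(b<95); print(w,k.sum(),np.round(np.sort(b[k])[::max(1,k.sum()//10)],1)) 
c=cam('side');cv2.imwrite('pics/s6.png',cv2.resize(c['frame'][160:310,265:385],(480,600),interpolation=cv2.INTER_CUBIC)[:,:,::-1])
E
```

```text
t19.10 p [573.8  71.3 135.3] head 9.36 tilt [0.0022 0.0006] F [-1.   0.8 -0.4] gw 0.700 ff 0.0
side 100 [[-290.1, 52.1, 68.3], [-287.7, 49.6, 67.4], [-286.8, 47.3, 63.1], [-286.0, 47.2, 56.0], [-285.5, 53.7, 68.4], [-285.0, 51.5, 68.9], [-284.2, 55.7, 61.6], [-283.6, 49.1, 59.9], [-282.7, 55.6, 57.4], [-282.3, 49.0, 65.7]]
-150 38 [21.7 23.3 25.1 27.3 31.1 32.6 34.7 42.4 46.2 48.6 50.7 54.  56.3]
-170 47 [21.3 21.8 23.7 27.9 31.5 33.9 37.6 43.2 45.3 49.2 53.3 55.6]
-190 35 [21.6 23.5 25.4 27.9 30.2 33.9 35.6 42.3 44.1 51.6 53.7 55.6]
top 0 []
-150 78 [22.1 26.1 30.1 32.4 35.9 38.8 43.  46.  50.  52.6 56.1 57.4]
-170 46 [21.2 24.  26.3 27.8 29.8 31.5 33.5 34.5 36.2 37.7 38.9 43.7]
-190 0 []
```

View pics/s6.png

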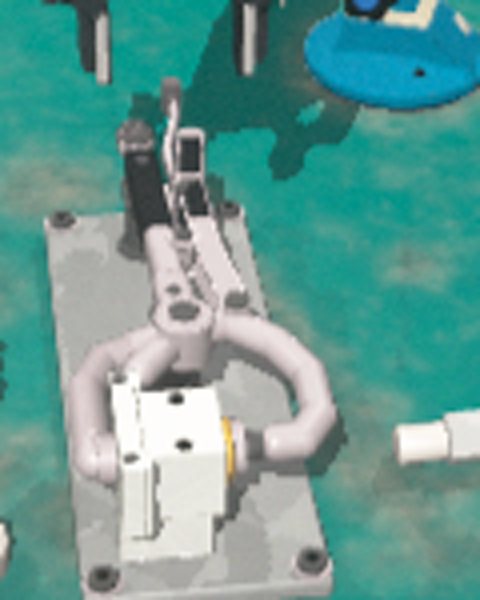

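The pliers are locked: the handles are closed, span about 36 mm, and the flange is tight at (232,445). The lever tip is at (172,85), i.e. a=-285, b=51.

```bash
python3 - <<'E'
from h import *
o0=np.array([.583,.252])
for f in('top0.npz','side0.npz'):
    c=dict(np.load(f)); P=pts(c)
    a=(P[...,:2]-o0)@EX*1e3; b=(P[...,:2]-o0)@EY*1e3; z=P[...,2]*1e3
    k=(a<-225)&(a>-300)&(z>30)&(z<300)&(b>-40)&(b<60); print(f,k.sum(),np.round([a[k].min(),b[k].min(),b[k].max(),z[k].max()],1) if k.any() else '')
    k=(a<-290)&(a>-400)&(z>20)&(z<300)&(b>-60)&(b<160); print(k.sum(),np.round([a[k].max(),b[k].min(),b[k].max(),z[k].max()],1) if k.any() else '')
plan([((.6097,-.0344,.135),9.3),((.6097,-.0344,.042),9.3)])
E
```

```text
top0.npz 119 [-252.9   18.    37.8   71.2]
88 [-371.1  139.   159.9  113.5]
side0.npz 67 [-253.6   18.6   37.9   70.1]
51 [-385.9  139.8  159.7  113.5]
turn [-0.001 -0.     0.001] slide [-1.102  0.197 -0.017] rows>=3
turn [0. 0. 0.] slide [0.   0.   0.93] rows>=2
```

>>> move_arm:
  turn:
    - [0, 0, 0]
    - [0, 0, 0]
    - [0, 0, 0]
  slide:
    - [-0.5, 0.197, 0]
    - [-0.9, 0.197, 0]
    - [-0.9, 0.197, 0]
  grip: [-1, -1, -1]

```text
clock: 19.55
tcp_pos: [0.6077, -0.024, 0.1336]
tcp_rot: [2.042, 2.382, -0.008]
wrist_force: [-0.7, -1.2, -0.6]
grip_width: 0.191
finger_force: 0.0
```

>>> move_arm:
  turn:
    - [0, 0, 0]
    - [0, 0, 0]
    - [0, 0, 0]
    - [0, 0, 0]
    - [0, 0, 0]
    - [0, 0, 0]
  slide:
    - [-0.2, 0, 0]
    - [-0.2, 0, 0]
    - [-0.2, 0, 0]
    - [-0.2, 0, 0]
    - [-0.2, 0, 0]
    - [-0.2, 0, 0]
  grip: [-1, -1, -1, -1, -1, -1]

```text
clock: 20.15
tcp_pos: [0.6105, -0.0332, 0.1343]
tcp_rot: [-2.031, -2.396, -0.0]
wrist_force: [-0.8, -0.7, 0.3]
grip_width: -0.001
finger_force: 0.0
```

```bash
python3 - <<'E'
from h import *
st()
plan([((.6097,-.0344,.042),9.3),((.6097-.0987*.6,-.0344-.0162*.6,.042),9.3)])
E
```

```text
t20.15 p [610.5 -33.2 134.3] head 9.43 tilt [-0.0002  0.0004] F [-0.8 -0.7  0.3] gw -0.001 ff 0.0
turn [-0.    -0.     0.001] slide [-0.01  -0.009  0.923] rows>=2
turn [0. 0. 0.] slide [-0.  -0.6  0. ] rows>=2
```

>>> move_arm:
  turn:
    - [0, 0, 0]
    - [0, 0, 0]
    - [0, 0, 0]
    - [0, 0, 0]
    - [0, 0, 0]
    - [0, 0, 0]
  slide:
    - [0, 0, 0.2]
    - [0, 0, 0.4]
    - [0, 0, 0.6]
    - [0, 0, 0.8]
    - [0, 0, 0.92]
    - [0, 0, 0.92]
  grip: [-1, -1, -1, -1, -1, -1]

```text
clock: 20.75
tcp_pos: [0.6093, -0.0338, 0.0408]
tcp_rot: [-2.031, -2.394, 0.003]
wrist_force: [0.1, -0.6, 0.6]
grip_width: -0.001
finger_force: 0.0
```

>>> move_arm:
  turn:
    - [0, 0, 0]
    - [0, 0, 0]
    - [0, 0, 0]
    - [0, 0, 0]
    - [0, 0, 0]
    - [0, 0, 0]
  slide:
    - [0, -0.03, 0]
    - [0, -0.06, 0]
    - [0, -0.09, 0]
    - [0, -0.12, 0]
    - [0, -0.15, 0]
    - [0, -0.15, 0]
  grip: [-1, -1, -1, -1, -1, -1]

```text
clock: 21.35
tcp_pos: [0.5955, -0.0368, 0.0427]
tcp_rot: [2.033, 2.395, 0.0]
wrist_force: [1.1, 0.5, 0.1]
grip_width: 0.004
finger_force: 0.2
```

>>> move_arm:
  turn:
    - [0, 0, 0]
    - [0, 0, 0]
    - [0, 0, 0]
    - [0, 0, 0]
  slide:
    - [0, -0.03, 0]
    - [0, -0.06, 0]
    - [0, -0.08, 0]
    - [0, -0.08, 0]
  grip: [-1, -1, -1, -1]

```text
clock: 21.75
tcp_pos: [0.5878, -0.0378, 0.0424]
tcp_rot: [-2.033, -2.395, -0.0]
wrist_force: [1.1, 0.8, 0.2]
grip_width: 0.0
finger_force: 0.5
```

>>> move_arm:
  turn:
    - [0, 0, 0]
    - [0, 0, 0]
    - [0, 0, 0]
    - [0, 0, 0]
  slide:
    - [0, -0.02, 0]
    - [0, -0.04, 0]
    - [0, -0.06, 0]
    - [0, -0.06, 0]
  grip: [-1, -1, -1, -1]

```text
clock: 22.15
tcp_pos: [0.5816, -0.0389, 0.0423]
tcp_rot: [-2.033, -2.395, 0.0]
wrist_force: [2.4, 1.2, 0.1]
grip_width: 0.001
finger_force: 0.8
```

>>> move_arm:
  turn:
    - [0, 0, 0]
    - [0, 0, 0]
    - [0, 0, 0]
    - [0, 0, 0]
  slide:
    - [0, -0.02, 0]
    - [0, -0.04, 0]
    - [0, -0.06, 0]
    - [0, -0.06, 0]
  grip: [-1, -1, -1, -1]

```text
clock: 22.55
tcp_pos: [0.5755, -0.0401, 0.0423]
tcp_rot: [-2.033, -2.395, 0.001]
wrist_force: [1.1, -0.0, 0.2]
grip_width: -0.001
finger_force: 0.6
```

```bash
cat > tip.py <<'E'
from h import *
st()
o0=np.array([.583,.252])
c=cam('side'); P=pts(c)
a=(P[...,:2]-o0)@EX*1e3; b=(P[...,:2]-o0)@EY*1e3; z=P[...,2]*1e3; F=c['frame'].astype(int)
k=(a<-268)&(a>-300)&(z>45)&(z<72)&(b>30)&(b<170)&(F.min(2)>90)
print('tip',k.sum(),np.round(np.median(np.stack([a[k],b[k],z[k]],1),0),1) if k.any() else '')
k=(a<-160)&(a>-190)&(z>62)&(z<72)&(b>38)&(b<110); print('handle b max',np.round(np.percentile(b[k],[2,50,98]),1))
k=(a<3)&(a>-14)&(z>58)&(z<68)&(b>39)&(b<75); print('pad b',np.round(np.percentile(b[k],[0,5,50]),1))
E
python3 tip.py
```

```text
t22.55 p [575.5 -40.1  42.3] head 9.34 tilt [-0.0007 -0.    ] F [ 1.1 -0.   0.2] gw -0.001 ff 0.6
tip 99 [-277.4   59.3   62.1]
handle b max [38.9 51.3 59.4]
pad b [43.4 50.  62.6]
```

>>> move_arm:
  turn:
    - [0, 0, 0]
    - [0, 0, 0]
    - [0, 0, 0]
    - [0, 0, 0]
  slide:
    - [0, -0.02, 0]
    - [0, -0.04, 0]
    - [0, -0.06, 0]
    - [0, -0.06, 0]
  grip: [-1, -1, -1, -1]

```text
clock: 23.0
tcp_pos: [0.5695, -0.0411, 0.0424]
tcp_rot: [-2.033, -2.395, 0.001]
wrist_force: [0.9, 1.7, -0.4]
grip_width: -0.001
finger_force: 0.5
```

>>> move_arm:
  turn:
    - [0, 0, 0]
    - [0, 0, 0]
    - [0, 0, 0]
    - [0, 0, 0]
  slide:
    - [0, -0.02, 0]
    - [0, -0.04, 0]
    - [0, -0.06, 0]
    - [0, -0.06, 0]
  grip: [-1, -1, -1, -1]

```text
clock: 23.4
tcp_pos: [0.5632, -0.0423, 0.0423]
tcp_rot: [-2.033, -2.394, 0.002]
wrist_force: [0.4, 0.4, 0.3]
grip_width: 0.001
finger_force: 0.0
```

```bash
python3 tip.py
```

```text
t23.40 p [563.2 -42.3  42.3] head 9.33 tilt [-0.0014 -0.0002] F [0.4 0.4 0.3] gw 0.001 ff 0.0
tip 95 [-276.8   72.2   61.7]
handle b max [39.  79.9 94.1]
pad b [55.6 56.  66.8]
```

It has sprung open. I'll lift clear and verify.

>>> move_arm:
  turn:
    - [0, 0, 0]
    - [0, 0, 0]
    - [0, 0, 0]
    - [0, 0, 0]
    - [0, 0, 0]
  slide:
    - [0, 0.03, 0]
    - [0, 0.03, -0.3]
    - [0, 0.03, -0.6]
    - [0, 0.03, -1.0]
    - [0, 0.03, -1.0]
  grip: [-1, -1, -1, -1, -1]

```text
clock: 23.95
tcp_pos: [0.5709, -0.0421, 0.1472]
tcp_rot: [2.028, 2.389, 0.009]
wrist_force: [0.6, -0.6, 1.1]
grip_width: 0.001
finger_force: 0.0
```

>>> move_arm:
  turn:
    - [0, 0, 0]
    - [0, 0, 0]
    - [0, 0, 0]
  slide:
    - [0, 0, -0.4]
    - [0, 0, -0.8]
    - [0, 0, -0.8]
  grip: [-1, -1, -1]

```text
clock: 24.25
tcp_pos: [0.5706, -0.0421, 0.227]
tcp_rot: [2.028, 2.389, 0.009]
wrist_force: [1.1, -1.3, 0.3]
grip_width: -0.002
finger_force: 0.0
```

```bash
python3 tip.py; python3 - <<'E'
from h import *
o0=np.array([.583,.252]); c=cam('side'); P=pts(c);F=c['frame'].astype(int)
a=(P[...,:2]-o0)@EX*1e3; b=(P[...,:2]-o0)@EY*1e3; z=P[...,2]*1e3
k=(F.min(2)>150)&(abs(a)<19)&(b>0)&(b<45)&(z>73)&(z<78.3); print('block b',np.round(np.percentile(b[k],[3,50,97]),1),np.median(z[k]))
o=(F[...,0]>F[...,2]+50)&(F[...,0]>110)&(abs(a)<25)&(z>45)&(z<80)&(b>25)&(b<60); print('flange b',np.round(np.percentile(b[o],[5,50,95]),1))
cv2.imwrite('pics/f.png',cv2.resize(c['frame'][150:310,250:410],(600,600),interpolation=cv2.INTER_CUBIC)[:,:,::-1])
E
```

```text
t24.25 p [570.6 -42.1 227. ] head 9.35 tilt [ 0.0096 -0.0006] F [ 1.1 -1.3  0.3] gw -0.002 ff 0.0
tip 36 [-274.7  130.    64.5]
handle b max [39.1 79.7 93.3]
pad b [57.5 57.7 66.9]
block b [ 5.2 21.2 36.7] 76.8708015987608
flange b [39.  40.4 41.3]
```

View pics/f.png

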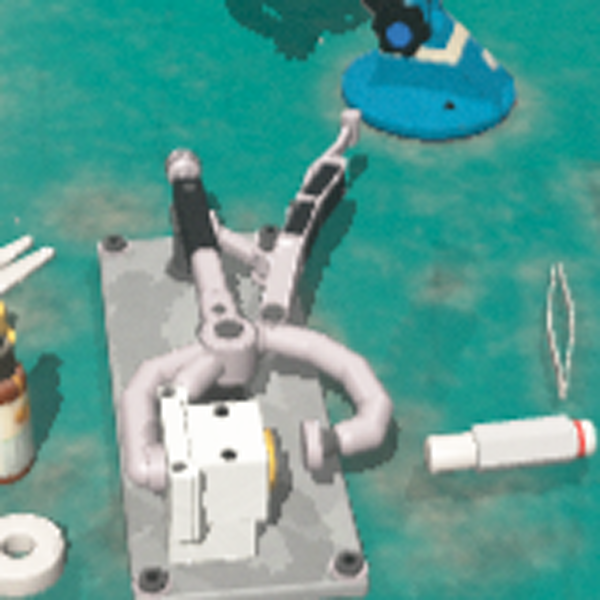

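The pliers are fully open, with the tip back at b=130 and the pad at 57.5. The pressed block is on its rest at (220,450) with the flange tight (271,460), and the bystanders visible in this view are undisturbed.

```bash
python3 -c "
from station import *
print(job_done())"
```

```text
the job is handed in; nothing more can be done
None
```

The job is handed in: the bushing is pressed home, the pliers locked and then sprang fully open on the lever, and the block stands on its rest; the highest force I saw on the grip was about 13.5 N, though readings come only at the end of each move, so the peak as the handles snapped over centre was not captured.

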